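# Clear the hall console: keys, candles and remote

### The arm

A 6-joint arm with a two-finger parallel gripper is mounted at the origin on the work surface. World frame = base frame: x ahead of the robot, y to its left, z up, the work surface at z = 0. Lengths are in m, angles in rad, forces in N, time in s.
With the tool pointing down it reaches from about 0.35 to 0.875 m from the base axis. Payload 4.2 kg.
Tool frame: the origin (TCP) lies at the very end of the fingers, on their centre line; the grasp point (between the pads) lies 19 mm behind it; z points along the fingers, y is the line along which they close (so a half turn about z gives the same grasp; the last joint's range is limited). The gripper opens to 87 mm and grips with 3 to 60 N. Pads are 19 mm wide; open, the fingers measure 117 mm over their backs; the gripper's body (75 mm by 190 mm) begins 51 mm behind the grasp point.
Start: joints at [-0.877, 0.385, 0.008, 0, -1.194, -0.259], TCP at [0.263, -0.567, 0.223] pointing down, gripper open.
Joint ranges: [-3.14, 3.14], [-1.21, 2.06], [-1.07, 1.41], [-3.16, 2.05], [-2.99, -0.16], [-3.1, 3.1]. Speed limits (rad/s): [2.79, 2.79, 3.14, 3.14, 3.14, 3.14].

### API

Orientations are given as a rotation vector (axis times angle).
In Python, from cell import arm, eoat, viewer gives the robot as it stands. The module is installed in compiled form; this text tells all that it offers. Calls block until the motion is done:
- arm.move_to(position, orientation): joint-space move of the TCP to a pose.
- arm.movel(position, frame=None, speed=0.15, contact_N=None): straight line of the TCP; frame=None keeps the orientation; speed is the mean speed in m/s. With contact_N (N) it stops when the force on the tool has changed by that much, and returns True; else False.
- arm.goto_joints(angles): joint-space move.
- eoat.let_go() and eoat.close(f_grip=None): open the fingers fully, or close them until they stop; f_grip is the grip in N (None keeps the last).
- arm.wait(seconds).
- arm.ik(position, orientation): joint angles nearest the present ones, or None.
- viewer.read_camera(name): name is "scene" or "top"; returns a dict with "frame" (480x640x3 uint8, blue, green, red), "fx", "fy", "cx", "cy" (pixels), "R" (3x3) and "t" (3): a world point X has camera coordinates R X + t. Camera axes: x right, y down, z forward; pixel columns grow to the right and rows downward; lengths in m; the calibration is good to about 2 mm. A picture is of the moment at which its call begins. There is no depth.
A pose or a line that the arm cannot do raises arm.Unreachable and nothing moves.
- arm.sign_off(): hands the job in; it is judged then, once.
Readings, each from a call of its own:
- arm.current_time(): time.
- arm.current_joint_positions(): joint angles.
- arm.current_qvel(): joint speeds.
- arm.current_effort(): joint torques, N m.
- arm.current_tool_pos(): TCP position.
- arm.current_ee_rot(): TCP orientation.
- arm.current_wrist_force(): force on the tool from outside, world axes, zero at the start.
- arm.current_ft_torque(): the same for the moment, N m.
- arm.current_opening(): finger opening in m.
- arm.current_grip_force(): force on a finger pad.
Only numpy, scipy, OpenCV 4.12 (cv2) and the standard library are available. Lean on these libraries where they do the work, as an engineer would, in place of code of your own. Each camera call takes 0.05 s, during which the arm holds its last target. There are 200 camera calls.

### The job

Tidy the console in the entrance hall by sorting what lies loose on it: both car keys into the pale wooden tray, both battery candles into the round teal dish, and the white fan remote into the black caddy. Set each thing down rather than dropping it, so that the keys and the remote lie flat on the bottom with their buttons up and the candles stand upright on the bottom, nothing on top of anything else or propped on a rim. Leave the green bottle and the glass dome where they are.

Things in the scene. Friction and masses are not known exactly. Their poses are not given: they have to be found in the camera images.
- key_black: loose black plastic car key fob with white and grey buttons on top and a small steel loop at its +x end; 70 mm long along its x axis (loop included), 36 mm wide along y, 16 mm thick, about 60 g. The fob proper spans x = -35 to +21 mm, the loop x = +21 to +35 mm, 24 mm wide. Origin: middle of its underside; z up through the buttons. Lies on the table, buttons up, at any yaw
- key_red: loose dark red plastic car key fob with white and grey buttons on top and a small steel loop at its +x end; 70 mm long along its x axis (loop included), 36 mm wide along y, 16 mm thick, about 60 g. The fob proper spans x = -35 to +21 mm, the loop x = +21 to +35 mm, 24 mm wide. Origin: middle of its underside; z up through the buttons. Lies on the table, buttons up, at any yaw
- candle_ivory: loose ivory flameless (battery) votive candle: upright cylinder 44 mm in diameter, 40 mm high, about 60 g, with a small amber plastic flame on top that reaches 52 mm (visual only, not solid). Origin: middle of its underside; z up. Stands on the table
- candle_green: loose leaf-green flameless (battery) votive candle: upright cylinder 44 mm in diameter, 40 mm high, about 60 g, with a small amber plastic flame on top that reaches 52 mm (visual only, not solid). Origin: middle of its underside; z up. Stands on the table
- fan_remote: loose white hand remote for the ceiling fan, a blue button and six grey ones on top; 110 mm long along its x axis, 40 mm wide along y, 18 mm thick, about 90 g. Origin: middle of its underside; z up through the buttons. Lies on the table, buttons up, its long axis within 0.6 rad of the world's x axis
- key_tray: pale wooden open tray, the place for both car keys, fixed to the table: outside 120 mm along its x, 190 mm along its y, 22 mm high; walls and floor 6 mm thick, so inside 108 x 178 mm with the inner floor 6 mm above the table. Origin: centre of its underside; z up. Its yaw is within 0.25 rad of the world's axes
- candle_dish: round teal ceramic dish, the place for both candles, fixed to the table: 172 mm across at the foot and 186 mm at the rim, 20 mm high, wall 5 mm, flat inner floor about 162 mm across and 6 mm above the table. Origin: centre of its underside; z up
- remote_caddy: black open caddy, the place for the fan remote, fixed to the table: outside 120 mm along its x, 160 mm along its y, 22 mm high; walls and floor 6 mm thick, so inside 108 x 148 mm with the inner floor 6 mm above the table. Origin: centre of its underside; z up. Its yaw is within 0.25 rad of the world's axes
- green_bottle: bystander: loose green glass bottle with a cork, 60 mm in diameter, 150 mm tall, standing at one side of the trays. Origin: middle of its underside. To be left alone
- glass_dome: bystander: loose glass dome with flowers in it on a round dark wooden foot, 104 mm in diameter, 141 mm tall, standing at the other side of the trays. Origin: middle of its underside. To be left alone
Mind the look-alikes: they are no part of the job. Of the things like the key_tray, leave any that is blue; of the rest the larger one is meant.

How it is judged:
At the end, for the whole second after the job is handed in: Keys in the wooden tray (origins within 48 mm of its centre along its x, 83 mm along y), remote in the caddy (48, 68 mm), candles in the dish (within 64 mm of its centre); each on the bottom (origin under 10 mm above the tray's own), top side up within 0.15 rad, at rest (under 0.02 m/s) (x of key_black in the frame of key_tray between -0.048 and 0.048 m and y of key_black in the frame of key_tray between -0.083 and 0.083 m and z of each of key_black, key_red in the frame of key_tray below 0.01 m and angle between each of key_black, key_red, fan_remote, candle_ivory, candle_green's own z axis and vertical below 0.15 rad and x of key_red in the frame of key_tray between -0.048 and 0.048 m and y of key_red in the frame of key_tray between -0.083 and 0.083 m and x of fan_remote in the frame of remote_caddy between -0.048 and 0.048 m and y of fan_remote in the frame of remote_caddy between -0.068 and 0.068 m and z of fan_remote in the frame of remote_caddy below 0.01 m and horizontal distance between each of candle_ivory, candle_green and candle_dish below 0.064 m and z of each of candle_ivory, candle_green in the frame of candle_dish below 0.01 m and linear speed of each of key_black, key_red, candle_ivory, candle_green, fan_remote below 0.02 m/s); the robot touches nothing.
It fails at once if the green bottle is pushed more than 25 mm or tipped over (distance of green_bottle from where it was at the start of the episode above 0.025 m or angle between green_bottle's own z axis and vertical above 0.4 rad).
It fails at once if the glass dome is pushed more than 25 mm or tipped over (distance of glass_dome from where it was at the start of the episode above 0.025 m or angle between glass_dome's own z axis and vertical above 0.4 rad).
It fails at once if one of the five things is dropped: clear of the fingers with its underside more than 50 mm above the table ((height (world z) of key_black above 0.05 m and contact force between key_black and the fingers below 0.01 N) or (height (world z) of key_red above 0.05 m and contact force between key_red and the fingers below 0.01 N) or (height (world z) of candle_ivory above 0.05 m and contact force between candle_ivory and the fingers below 0.01 N) or (height (world z) of candle_green above 0.05 m and contact force between candle_green and the fingers below 0.01 N) or (height (world z) of fan_remote above 0.05 m and contact force between fan_remote and the fingers below 0.01 N)).
It also fails if it takes over 102 s, if anything falls off the work surface, if the arm or the gripper's body presses on something with over 40 N, if the wrist force passes 120 N, or if a joint passes its speed limit or range.

## Working session

There is one attempt and no reset: what is moved stays moved. The work goes in short steps, each a Python script; the robot and the scene stay as the last script left them, time stands still between calls to the robot, and variables do not carry over. Pictures are saved under pics/ and viewed, at most 14 in all, crops included, and the job is handed in when it is done.

```bash
mkdir -p pics; python3 - <<'E'
from cell import arm, eoat, viewer
import cv2,numpy as np
for n in("top","scene"):
    c=viewer.read_camera(n);cv2.imwrite(f"pics/{n}0.png",c["frame"])
    print(n,c["fx"],c["fy"],c["cx"],c["cy"],np.round(c["R"],3).tolist(),np.round(c["t"],3).tolist())
print(arm.current_ee_rot(),arm.current_time())
E
```

```text
top 519.664518823805 519.664518823805 325.6183997381604 252.07511513378452 [[0.012, -1.0, 0.022], [-0.997, -0.013, -0.079], [0.08, -0.021, -0.997]] [0.026, 0.567, 1.237]
scene 446.04873736427004 446.04873736427004 312.5214600903879 243.29673842768403 [[-0.304, 0.952, 0.014], [0.7, 0.233, -0.675], [-0.646, -0.196, -0.738]] [0.121, -0.392, 1.519]
[ 6.77188102e-01 -3.06723473e+00 -2.89291704e-03] 0.1
```

View pics/top0.png

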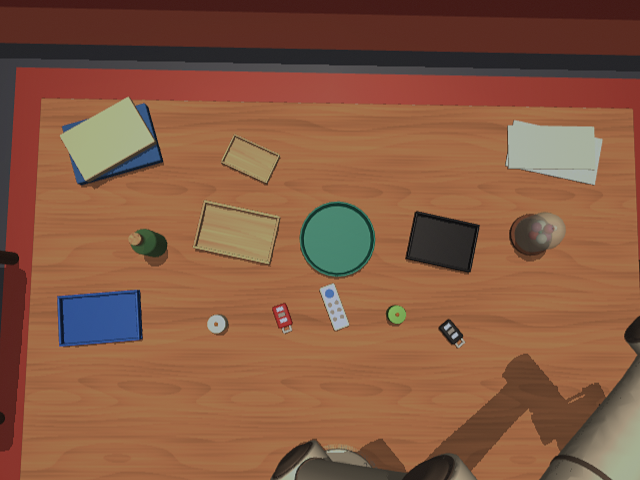

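View pics/scene0.png

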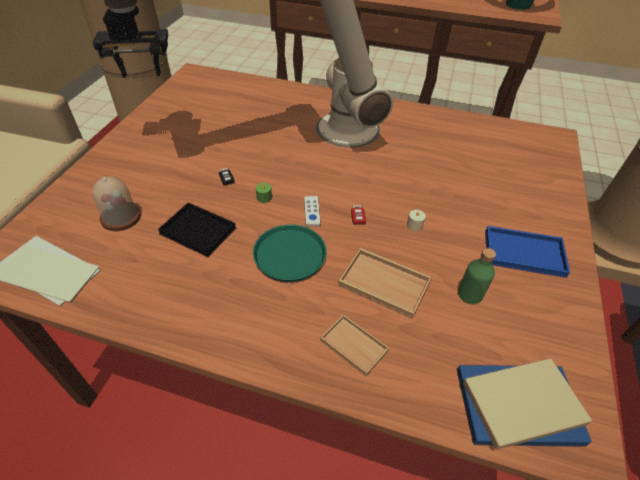

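Candidates for the key tray: wooden large at (237,233), wooden small at (250,159) and blue at (100,319). Blue is excluded and the larger wooden one is meant, so it is (237,233). I'll confirm that in a crop while measuring.

```bash
cat > h.py <<'E'
from cell import arm, eoat, viewer
import cv2,numpy as np
from scipy.spatial.transform import Rotation as Ro
def back(c,uv,z):
    uv=np.asarray(uv,float).reshape(-1,2);R=np.array(c["R"]);t=np.array(c["t"])
    d=np.c_[(uv[:,0]-c["cx"])/c["fx"],(uv[:,1]-c["cy"])/c["fy"],np.ones(len(uv))]@R
    o=-R.T@t
    return (o+d*((z-o[2])/d[:,2])[:,None])[:,:2]
def proj(c,X):
    p=np.atleast_2d(X)@np.array(c["R"]).T+np.array(c["t"]);return np.c_[p[:,0]/p[:,2]*c["fx"]+c["cx"],p[:,1]/p[:,2]*c["fy"]+c["cy"]]
def mask(f,box,seedpx):
    "grabCut inside box (u0,v0,u1,v1)"
    m=np.zeros(f.shape[:2],np.uint8);u0,v0,u1,v1=box
    cv2.grabCut(f,m,(u0,v0,u1-u0,v1-v0),np.zeros((1,65)),np.zeros((1,65)),6,cv2.GC_INIT_WITH_RECT)
    m=((m==1)|(m==3)).astype(np.uint8)
    n,l,s,_=cv2.connectedComponentsWithStats(m);
    return (l==1+np.argmax(s[1:,4])).astype(np.uint8)
def rect(c,m,z):
    ct=max(cv2.findContours(m,cv2.RETR_EXTERNAL,cv2.CHAIN_APPROX_NONE)[0],key=cv2.contourArea)
    P=back(c,ct,z).astype(np.float32)
    r=cv2.minAreaRect(P*1000); b=cv2.boxPoints(r)/1000
    e=b[1]-b[0],b[2]-b[1];L=max(e,key=np.linalg.norm)
    yaw=np.arctan2(L[1],L[0]); yaw=(yaw+np.pi/2)%np.pi-np.pi/2
    return np.array(r[0])/1000,sorted(r[1]),yaw,ct
E
python3 - <<'E'
from h import *
c=viewer.read_camera("top");f=c["frame"];o=f[125:360,190:480].copy()
big=cv2.resize(f,None,fx=2.5,fy=2.5,interpolation=cv2.INTER_CUBIC)
B={"key_red":((267,297,298,338),.008),"key_black":((433,313,471,353),.008),"remote":((313,277,357,336),.009),
"ivory":((203,310,231,339),.04),"green":((384,301,410,328),.04),"tray":((186,194,288,272),.011),"small":((215,130,288,190),.011),"dish":((292,195,383,282),.015),"caddy":((399,204,487,279),.011),"bottle":((125,222,172,264),.0),"dome":((503,205,570,262),.0)}
for k,(b,z) in B.items():
    m=mask(f,b,None);p,s,y,ct=rect(c,m,z);cv2.drawContours(big,[(ct*2.5+1).astype(int)],-1,(255,255,0),1)
    print(k,p.round(4),np.round(s,1),round(float(y),3), ct.reshape(-1,2).mean(0).round(1))
cv2.imwrite("pics/crop1.png",big[310:890,470:1210])
E
```

```text
key_red [0.4042 0.1343] [37.4 72.4] 0.34 [282.5 317.8]
key_black [ 0.3724 -0.2771] [38.6 70.4] 0.701 [452.1 334.1]
remote [0.434  0.0117] [ 41.6 114.1] 0.364 [333.7 307.3]
ivory [0.3909 0.2854] [49.2 49.2] 0.026 [217.9 324.6]
green [ 0.4165 -0.1345] [45.2 49.6] 0.002 [394.9 315.3]
tray [0.6111 0.2504] [128.5 194.9] 1.373 [237. 233.]
small [0.7932 0.2218] [ 83.8 129.7] 1.148 [250.7 160.4]
dish [0.5977 0.0049] [181.1 191.5] 0.015 [336.8 240.1]
caddy [ 0.5942 -0.2535] [129.7 166.2] 1.368 [442.1 242.8]
bottle [0.5845 0.4639] [64.8 84.9] 1.315 [148.4 242.8]
dome [ 0.624  -0.4909] [113.3 147.1] -0.913 [535.8 234.7]
```

View pics/crop1.png

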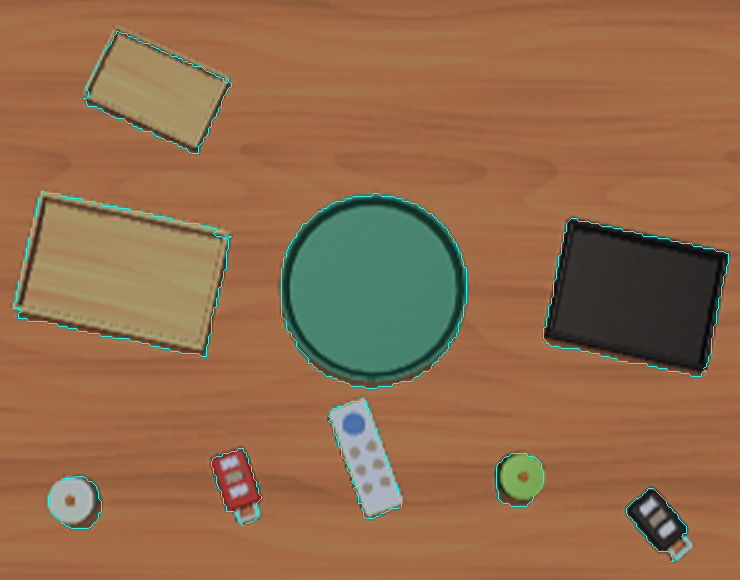

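The crop confirms the large wooden tray at (237,233), about 190 mm long against about 130 mm for the small one at (250,159). The segmentations look sound, apart from shadow on the near sides of the trays, which I correct for.

With the fingers fully open (117 mm), releasing needs care beside the walls:
- **Keys:** release each near the middle of the tray, then push the first one aside with closed fingers.
- **Candles and remote:** grip high, so the tips stay above the rims when they open.

```bash
cat >> h.py <<'E'
def rv(psi): return (Ro.from_euler('z',psi)*Ro.from_euler('x',np.pi)).as_rotvec()
def go(x,y,z,psi):
    "joint move, tool down, tool x along psi (mod pi), least joint travel"
    q=np.array(arm.current_joint_positions());best=None
    for k in(-1,0,1):
        s=arm.ik([x,y,z],rv(psi+k*np.pi))
        if s is not None and (best is None or abs(np.array(s)-q).max()<abs(best-q).max()): best=np.array(s)
    if best is None: raise RuntimeError("ik")
    arm.goto_joints(best)
def pick(x,y,psi,ztip,f=25,up=.11):
    go(x,y,up,psi); arm.movel([x,y,ztip],speed=.1); eoat.close(f)
    arm.movel([x,y,up],speed=.15); w=arm.current_opening()
    print("opening",round(w,4),"grip",arm.current_grip_force(),"t",arm.current_time()); return w
def place(x,y,psi,ztip,up=.11):
    go(x,y,up,psi); hit=arm.movel([x,y,ztip],speed=.08,contact_N=6); z=arm.current_tool_pos()[2]
    eoat.let_go(); arm.movel([x,y,up],speed=.2); print("placed",hit,round(z,4),"t",arm.current_time())
TY=-.198; TC=np.array([.6145,.2500])
def tray(x,y): return TC+Ro.from_euler('z',TY).as_matrix()[:2,:2]@[x,y]
CY=-.203; CC=np.array([.598,-.2528]); DC=np.array([.600,.005])
E
python3 - <<'E'
from h import *
c=viewer.read_camera("top")
print(back(c,[[216.1,324.1],[396.5,314.5]],.04))
p=np.array([.3724,-.2771])+.007*np.array([np.cos(.701),np.sin(.701)])
if pick(*p,.701,.004)>.025:
    place(*tray(0,-20e-3),TY,.0105)
    c=viewer.read_camera("top");cv2.imwrite("pics/a.png",cv2.resize(c["frame"][180:360,180:480],None,fx=2.6,fy=2.6,interpolation=cv2.INTER_CUBIC))
E
```

```text
[[ 0.39182768  0.28875335]
 [ 0.41881692 -0.13683566]]
opening 0.0357 grip 24.999783039093018 t 4.425
placed False 0.0112 t 9.5417
```

View pics/a.png

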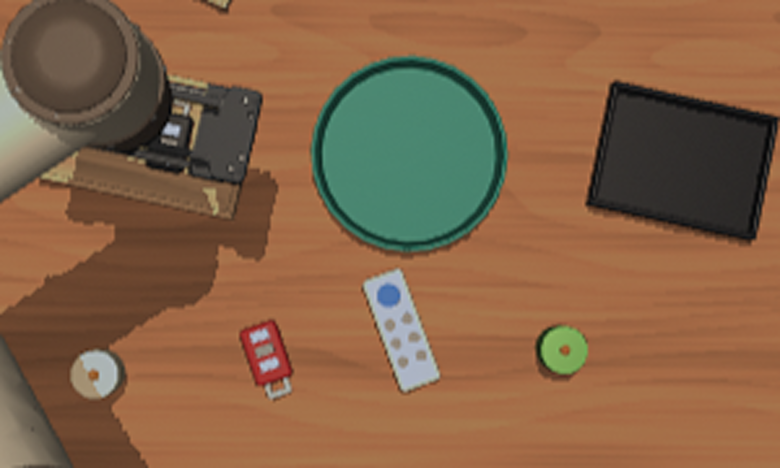

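The key (172,130) is in the tray, partly hidden by the gripper. Next I push it aside, then fetch the red key.

```bash
python3 - <<'E'
from h import *
eoat.close(5); print("closed",arm.current_opening())
go(*tray(0,.028),.06,TY)
arm.movel([*tray(0,.028),.0105],speed=.1,contact_N=8)
h=arm.movel([*tray(0,-.033),.0105],speed=.05,contact_N=8); print("push",h,arm.current_tool_pos())
arm.movel([*tray(0,-.033),.09],speed=.2)
p=np.array([.4042,.1343])+.007*np.array([np.cos(.34),np.sin(.34)])
go(*p,.11,.34); eoat.let_go()
c=viewer.read_camera("top");cv2.imwrite("pics/b.png",cv2.resize(c["frame"][180:360,180:480],None,fx=2.6,fy=2.6,interpolation=cv2.INTER_CUBIC))
print(arm.current_time())
E
```

```text
closed 0.0008504127111954038
push False [0.60789869 0.21775077 0.01034161]
16.4917
```

View pics/b.png

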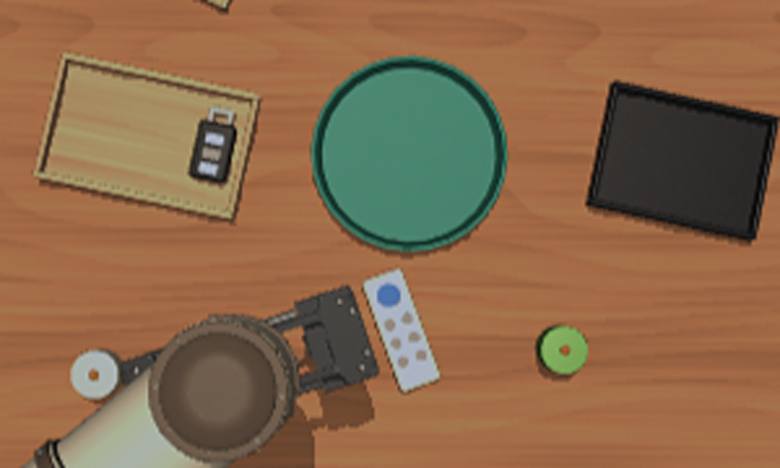

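The black key lies flat along the right wall of the tray at (213,148), leaving the rest of the tray free. Now the red key and the candles.

```bash
python3 - <<'E'
from h import *
p=np.array([.4042,.1343])+.007*np.array([np.cos(.34),np.sin(.34)])
assert pick(*p,.34,.004)>.025
place(*tray(0,.022),TY,.0105)
assert pick(.3918,.2880,np.pi/2,.018,20)>.035
place(*(DC+[0,.039]),np.pi/2,.0245)
assert pick(.4188,-.1365,np.pi/2,.018,20)>.035
place(*(DC+[0,-.039]),np.pi/2,.0245)
go(.434,.0117,.11,.364)
c=viewer.read_camera("top");cv2.imwrite("pics/c.png",cv2.resize(c["frame"][180:360,180:480],None,fx=2.6,fy=2.6,interpolation=cv2.INTER_CUBIC))
E
```

```text
opening 0.0355 grip 24.999759793281555 t 19.7
placed False 0.0112 t 23.7917
opening 0.0436 grip 19.999996405094862 t 27.7333
placed True 0.0241 t 31.5667
opening 0.0435 grip 19.999881265684962 t 35.2
placed True 0.0241 t 38.6667
```

View pics/c.png

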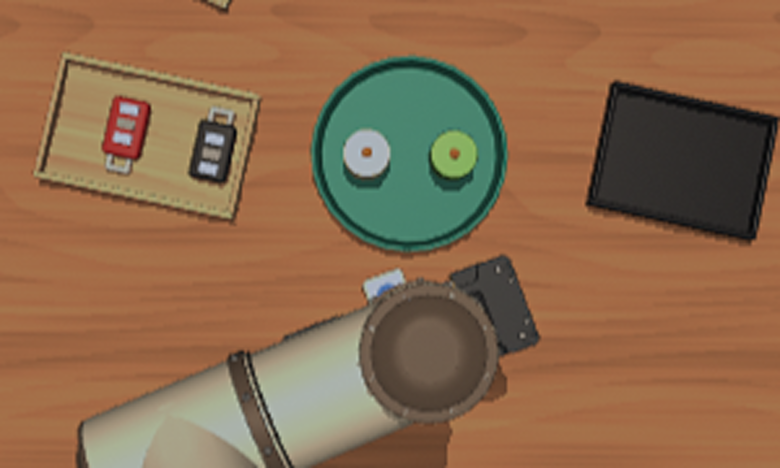

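Both keys lie flat in the tray, at (126,130) and (213,148). Both candles stand in the dish, at (366,153) and (454,155). The remote is next: a high grip, released with the tips just above the caddy rim, a few mm over its floor.

```bash
python3 - <<'E'
from h import *
assert pick(.434,.0117,.364,.0115,30,up=.10)>.03
place(*CC,CY+np.pi/2,.0232)
arm.goto_joints([-0.877, 0.385, 0.008, 0, -1.194, -0.259])
for n in("top","scene"):
    f=viewer.read_camera(n)["frame"];g=f[180:360,180:480] if n=="top" else f[140:340,80:500]
    k=2.6 if n=="top" else 1.9
    cv2.imwrite(f"pics/d_{n}.png",cv2.resize(g,None,fx=k,fy=k,interpolation=cv2.INTER_CUBIC))
print(arm.current_time())
E
```

```text
opening 0.0399 grip 29.99972105026245 t 42.8583
placed False 0.0239 t 47.1
50.0167
```

View pics/d_top.png

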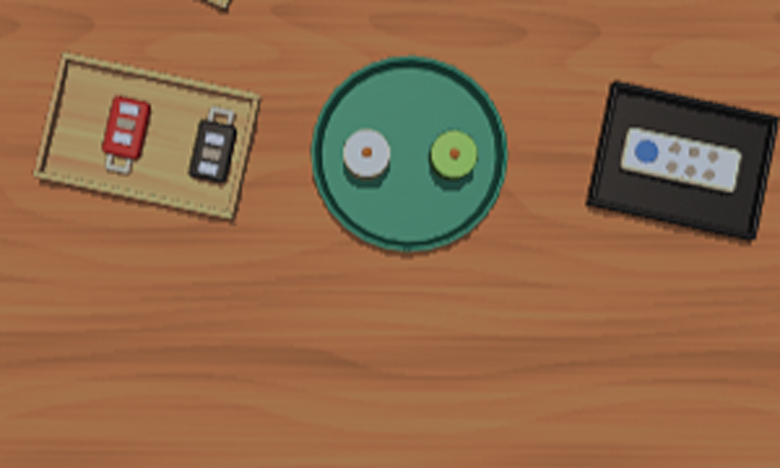

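View pics/d_scene.png

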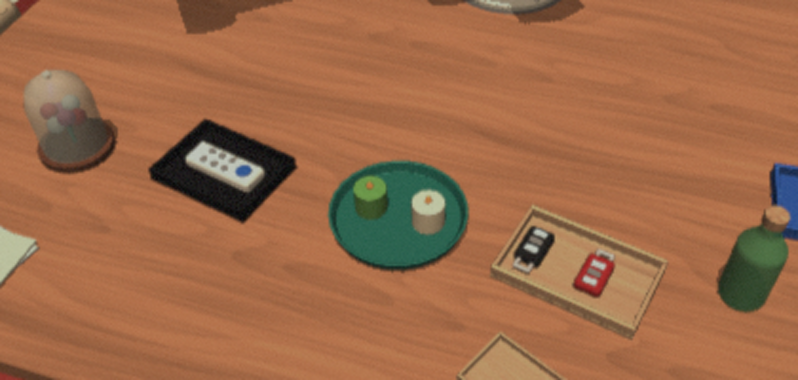

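Both views show the remote flat and clear of the walls in the caddy (top view 681,160). The candles are upright at (366,153) and (454,155), and the keys are flat at (126,130) and (213,148). The bottle and dome have not moved.

```bash
python3 -c "
from cell import arm
print(arm.sign_off())"
```

```text
the job is handed in; nothing more can be done
None
```

I handed the job in at about 50 s of robot time: in the last pictures both keys lie flat in the large wooden tray, both candles stand in the teal dish, and the remote lies flat in the black caddy after a release about 6 mm above its floor (the open fingers are wider than the caddy), with the bottle and dome where they were; the hand-in call returned no verdict.

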